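Clip in the drive stem and tug-test it

TASK

Take the white drive stem out of its stand and push it straight down into the square socket on top of the food processor's motor base until its collar sits flush and the hidden catch has snapped in. Then, to prove that it is locked in, pull it straight up with slowly rising force to about 12 N, keep up that pull for about a second, and never let the catch feel 18 N, which would tear it. Leave the stem locked in the socket, let go of it, and leave the whisk and the jar where they are.

Things in the scene. Friction and masses are not known exactly. Their poses are not given: they have to be found in the camera images.
- stem: Drive stem, white plastic, about 90 g, 98 mm tall, standing shank down. Origin: centre of the shank's foot; z up along it. Heights above the origin: square shank 14 x 14 mm, sides along x and y, 0 to 40 mm; collar, a disc 36 mm across, 40 to 46 mm; round neck 16 mm across, 46 to 64 mm; flat grip, 64 to 98 mm. Any quarter turn of the shank fits the socket.
- stem_grip (a point): Centre of the stem's flat grip, 81 mm above the stem's origin. The grip is 16 mm thick along the stem's x, 36 mm wide along its y and 34 mm high: pinch it across the thickness.
- stem_collar (a point): Centre of the collar's underside, 40 mm above the stem's origin; it meets the socket's mouth when the stem is fully home. Below it the shank is necked to 6 x 6 mm from 14 to 33 mm above the origin (the groove for the catch), and its lowest 5 mm taper from 14 to 11 mm.
- processor: Motor base of a bench food processor, grey, fixed to the bench, 200 (x) x 170 (y) mm and 55 mm high, with a block 100 x 100 mm in its middle rising to 100 mm. Origin: centre of its underside; z up; its control panel is on the -x side.
- socket (a point): Centre of the mouth of the square socket, in the top of the block, 100 mm above the bench. The socket is 16.5 x 16.5 mm with its sides along the processor's x and y, 45 mm deep, its mouth chamfered by 2 mm. Its axis is vertical. A stem held off-centre or askew rubs on the walls, and the rubbing then carries part of the pull.
- stand_a: The stand of the drive stem: black plastic block 70 x 70 x 45 mm, fixed to the bench, with a square hole 18 mm wide right through; the stem hangs in it by its collar, so the stem's grip starts about 86 mm above the bench. Origin: centre of its underside.
- whisk: A whisk attachment with a wire balloon 48 mm across, 126 mm tall, standing in a second stand of the same kind; not needed. Origin: centre of its foot.
- jar: A jar with a red lid, 66 mm across and 100 mm tall, towards the right of the bench; not needed. Origin: centre of its underside.
- latch: Sprung catch hidden in the socket, one steel pawl on its +x wall; fixed, origin as the processor's. Passing it takes 2 to 6 N of push within the last 30 mm (not yet the bottom, where the force climbs steeply); it snaps in when the collar is 1 to 8 mm above the mouth. Then the stem lifts freely by 1 to 8 mm (differs each run, cannot be seen), after which the catch holds and yields 1 mm per 10 N.

How it is judged:
On the way, in this order (a step that is already met when the one before it is completed fails the run):
1. the stem is fully home in the socket: collar within 1.5 mm of the mouth and on its axis, not being pulled (z of stem_collar in the frame of socket below 0.0015 m and horizontal distance between stem_collar and socket below 0.003 m and contact force between stem and latch below 4 N), for 0.1 s.
2. the catch carries an upward pull of at least 8 N for 0.6 s with the stem still locked in (contact force between stem and latch above 8 N and z of stem_collar in the frame of socket between 0.0015 and 0.012 m and horizontal distance between stem_collar and socket below 0.003 m), for 0.6 s.
At the end, for the whole second after the job is handed in: After having been seated and tug-tested, the stem stands upright (within 0.08 rad) and at rest in the socket, its collar at most 9 mm above the mouth and within 3 mm of its axis, and the fingers have let go of it (z of stem_collar in the frame of socket below 0.009 m and horizontal distance between stem_collar and socket below 0.003 m and angle between stem's own z axis and vertical below 0.08 rad and linear speed of stem below 0.02 m/s and contact force between the fingers and stem below 0.1 N); the robot touches nothing.
It fails at once if the catch felt 18 N or more (contact force between stem and latch above 18 N).
It fails at once if the whisk was moved by more than 25 mm (distance of whisk from where it was at the start of the episode above 0.025 m).
It fails at once if the jar was moved by more than 25 mm (distance of jar from where it was at the start of the episode above 0.025 m).
It also fails if it takes over 72 s, if anything falls off the work surface, if the arm or the gripper's body presses on something with over 40 N, if the wrist force passes 120 N, or if a joint passes its speed limit or range.

ROBOT

A 6-joint arm with a two-finger parallel gripper is mounted at the origin on the work surface. World frame = base frame: x ahead of the robot, y to its left, z up, the work surface at z = 0. Lengths are in m, angles in rad, forces in N, time in s.
With the tool pointing down it reaches from about 0.275 to 0.75 m from the base axis. Payload 10.2 kg.
Tool frame: the origin (TCP) lies midway between the tips of the shut fingers; the grasp point (between the pads) lies 19 mm behind it (env.hold_point_z is the distance from the TCP to the grasp point, in m); z points along the fingers, y is the line along which they close (so a half turn about z gives the same grasp; the last joint's range is limited). The gripper opens to 85 mm and grips with 20 to 120 N. Pads are 22 mm wide; open, the fingers measure 114 mm over their backs; the gripper's body (76 mm by 85 mm) begins 54 mm behind the grasp point. The pads swing forward as they close: fully open they stand 13 mm farther back than shut.
Start: joints at [-1.529, 0.313, 1.498, -0, 1.331, -0.223], TCP at [0.137, -0.507, 0.231] pointing down, gripper open.
Joint ranges: [-2.94, 2.94], [-0.97, 2.17], [0.19, 2.56], [-1.23, 4.37], [0.02, 3.11], [-2.88, 2.88]. Speed limits (rad/s): [2.39, 2.39, 3.01, 3.14, 3.14, 3.14].

INTERFACE

Orientations are given as a unit quaternion [x, y, z, w].
In Python, from bench import env, grab_frame gives the robot as it stands (env), with the cameras as plain functions. Calls block until the motion is done:
- env.reach(position, orientation): joint-space move of the TCP to a pose.
- env.movel(position, velocity=0.15, frame=None, guard=None): straight line of the TCP; frame=None keeps the orientation; velocity is the mean speed in m/s. With guard (N) it stops when the force on the tool has changed by that much, and returns True; else False.
- env.set_joints(angles): joint-space move.
- env.release() and env.close_gripper(effort=None): open the fingers fully, or close them until they stop; effort is the grip in N (None keeps the last).
- env.hold(seconds).
- env.ik(position, orientation): joint angles nearest the present ones, or None.
- env.sense(): the state.
- grab_frame(name): name is "scene" or "top" or "wrist"; returns a dict with "frame" (400x640x3 uint8, red, green, blue), "mtx" (3x3 intrinsics, pixels), "view" (4x4, takes a point from world to camera coordinates). Camera axes: x right, y down, z forward; pixel columns grow to the right and rows downward; lengths in m; the calibration is good to about 2 mm. A picture is of the moment at which its call begins. There is no depth.
A pose or a line that the arm cannot do raises env.MotionError and nothing moves.
- env.hand_in(): hands the job in; it is judged then, once.
The state is a dict: "clock": time; "joints": joint angles; "qvel": joint speeds; "joint_efforts": joint torques, N m; "position": TCP position; "ee_rot": TCP orientation; "contact_force": force on the tool from outside, world axes, zero at the start; "ft_torque": the same for the moment, N m; "finger_gap": opening from 0.0 (shut) to 1.0 (fully open); "gripper_force": force on a finger pad.
Only numpy, scipy, OpenCV 4.12 (cv2) and the standard library are available. Lean on these libraries where they do the work, as an engineer would, in place of code of your own. Each camera call takes 0.05 s, during which the arm holds its last target. There are 200 camera calls.

## Working session

There is one attempt and no reset: what is moved stays moved. The work goes in short steps, each a Python script; the robot and the scene stay as the last script left them, time stands still between calls to the robot, and variables do not carry over. Pictures are saved under pics/ and viewed, at most 10 in all, crops included, and the job is handed in when it is done.

```bash
ls; mkdir -p pics
python3 - <<'E'
from bench import env, grab_frame
import cv2
for n in("scene","top"):
    f=grab_frame(n); cv2.imwrite(f"pics/{n}0.png",f["frame"][:,:,::-1]); print(n,f["mtx"].round(1).tolist(),f["view"].round(3).tolist())
s=env.sense();print(s["clock"],s["ee_rot"],s["contact_force"],env.hold_point_z)
E
```

```text
bench.py
pics
scene [[489.0, 0.0, 319.3], [0.0, 489.0, 187.8], [0.0, 0.0, 1.0]] [[0.263, 0.965, -0.011, -0.116], [0.815, -0.229, -0.532, -0.39], [-0.516, 0.131, -0.846, 1.662], [0.0, 0.0, 0.0, 1.0]]
top [[401.5, 0.0, 318.2], [0.0, 401.5, 195.4], [0.0, 0.0, 1.0]] [[0.019, -1.0, 0.007, -0.033], [-0.986, -0.02, -0.168, 0.567], [0.168, -0.004, -0.986, 0.869], [0.0, 0.0, 0.0, 1.0]]
0.1 [ 9.91249952e-01  1.31997082e-01  5.18035574e-05 -5.48933603e-04] [-0.03298515 -1.02963068 -0.04116813] 0.0187
```

View pics/scene0.png

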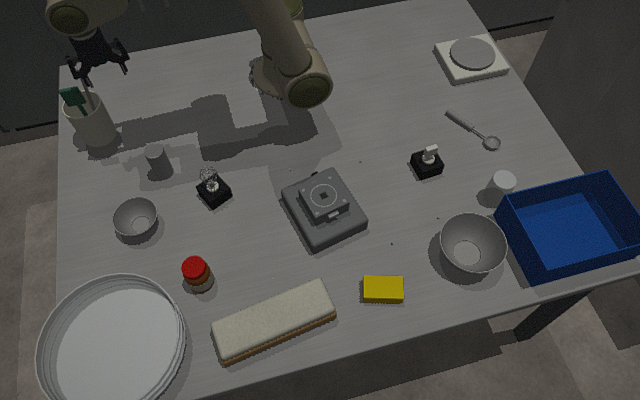

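View pics/top0.png

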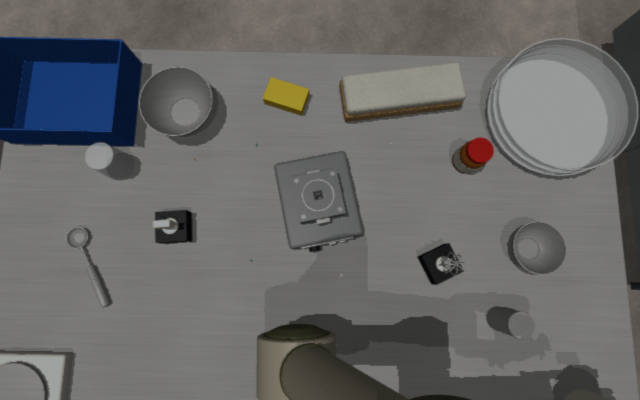

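The scene view shows the stem at about (430,155) and the socket at (323,195). In the top view the stem grip is at (165,224) and the socket at (318,195). I'll triangulate roughly from these, then look closer with the wrist camera.

```bash
cat > h.py <<'E'
import numpy as np, cv2
from scipy.spatial.transform import Rotation as R
from bench import env, grab_frame
def P(f): return f["mtx"]@f["view"][:3]
def tri(Ps,uvs):
    A=np.vstack([np.array([u*p[2]-p[0],v*p[2]-p[1]]) for p,(u,v) in zip(Ps,uvs)])
    return np.linalg.lstsq(A[:,:3],-A[:,3],rcond=None)[0]
def onplane(p,uv,z):
    M=np.column_stack([p[:,0],p[:,1],-np.array([*uv,1.])]);return np.linalg.solve(M,-(p[:,2]*z+p[:,3]))[:2]
def proj(p,X): q=p@np.append(X,1); return q[:2]/q[2]
def down(yaw): # finger-closing axis (tool y) along world angle yaw
    y=np.array([np.cos(yaw),np.sin(yaw),0]);z=np.array([0,0,-1.]);return R.from_matrix(np.column_stack([np.cross(y,z),y,z])).as_quat()
E
python3 - <<'E'
from h import *
fs,ft=grab_frame("scene"),grab_frame("top")
for n,a,b in(("grip",(430,150),(162,224)),("socket",(323.5,195.5),(318.5,195))):
    X=tri([P(fs),P(ft)],[a,b]);print(n,X.round(4),proj(P(fs),X).round(1),proj(P(ft),X).round(1))
w=grab_frame("wrist");s=env.sense()
T=np.linalg.inv(w["view"]);Rt=R.from_quat(s["ee_rot"])
print("cam in tool",Rt.inv().apply(T[:3,3]-s["position"]).round(3),"fwd in tool",Rt.inv().apply(T[:3,2]).round(3),Rt.inv().apply(T[:3,0]).round(3),w["mtx"].round(1).tolist())
E
```

```text
grip [0.4916 0.3109 0.0876] [430.5 149.8] [163.  224.2]
socket [ 0.5607 -0.0214  0.0974] [323.2 195.5] [318.  194.9]
cam in tool [ 0.08  -0.001 -0.142] fwd in tool [-0.311 -0.001  0.95 ] [-0.  1.  0.] [[330.8, 0.0, 322.9], [0.0, 330.8, 194.1], [0.0, 0.0, 1.0]]
```

Run:
```python
from h import *
import pickle
D={}
for n,X,yaws in(("sock",[.5607,-.0214,.1],(-1.57,0.)),("stem",[.4916,.3109,.09],(0.,-1.57))):
    for i,y in enumerate(yaws):
        env.reach(np.array(X)+[0,0,.13],down(y)); env.hold(.3)
        w=grab_frame("wrist");D[n+str(i)]=w;print(n,i,env.sense()["clock"],env.sense()["joints"].round(2))
pickle.dump(D,open("D.pkl","wb"))
im=lambda k:D[k]["frame"][:,:,::-1]
m=np.vstack([np.hstack([im(n+str(i))[60:360,120:520] for i in(0,1)]) for n in("sock","stem")])
cv2.imwrite("pics/w.png",m)
```

```text
sock 0 2.9 [-0.25  0.39  1.39  0.    1.36  1.32]
sock 1 4.65 [-0.25  0.39  1.39  0.    1.36 -0.25]
stem 0 6.2833 [ 0.36  0.45  1.34 -0.    1.36  0.36]
stem 1 8.0333 [ 0.36  0.45  1.34 -0.    1.36  1.93]
```

View pics/w.png

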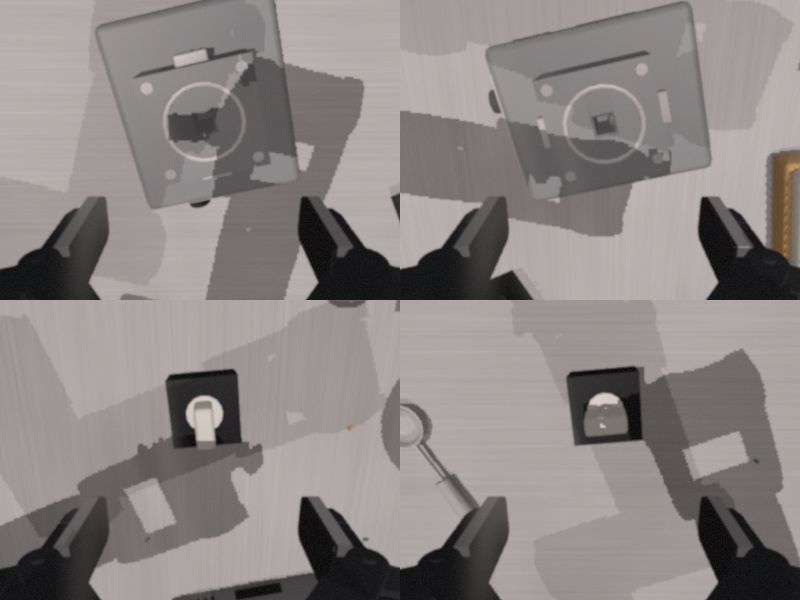

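The wrist views show the socket at about (203,124) in both upper tiles. In the lower tiles the white collar is at (204,415) and (605,410), with the grip above it. I'll enlarge these to read the corners.

Run:
```python
from h import *
import pickle
D=pickle.load(open("D.pkl","rb"))
t=[]
for k,(u,v) in dict(sock0=(285,150),sock1=(285,150),stem0=(275,125),stem1=(275,125)).items():
    c=D[k]["frame"][v:v+75,u:u+100,::-1].astype(float)
    if "sock" in k:c=np.clip((c-20)*1.5,0,255)
    c=cv2.resize(c.astype(np.uint8),(400,300),interpolation=cv2.INTER_CUBIC)
    for g in range(0,100,10):
        cv2.line(c,(g*4,0),(g*4,6 if g%50 else 14),(0,255,255),1);cv2.line(c,(0,g*4),(6 if g%50 else 14,g*4),(0,255,255),1)
    t.append(c)
cv2.imwrite("pics/z.png",np.vstack([np.hstack(t[:2]),np.hstack(t[2:])]))
```

```text
(no output)
```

View pics/z.png

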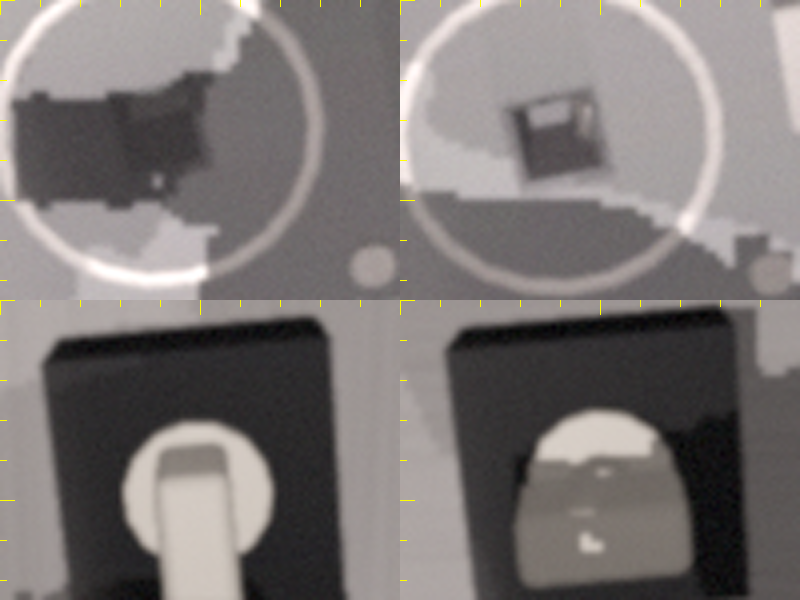

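Both sockets sit about 39 px right and 34 px down in their tiles, so the mouth is at about (324,184). The grip's top face runs from y=475 downward in the lower left tile, and from (518,515) to (690,580) in the lower right one. I'll rectify onto world planes to get consistent metric positions.

```bash
cat >> h.py <<'E'
def rect(f,c,z,w=.08,h=.06,s=5000):  # world-aligned ortho image: col=+x,row=-y
    p=P(f);H=np.column_stack([p[:,0],p[:,1],p[:,2]*z+p[:,3]])
    A=np.array([[1/s,0,c[0]-w/2],[0,-1/s,c[1]+h/2],[0,0,1]])
    return cv2.warpPerspective(f["frame"],H@A,(int(w*s),int(h*s)),flags=cv2.INTER_CUBIC|cv2.WARP_INVERSE_MAP)
E
python3 - <<'E'
from h import *
import pickle
D=pickle.load(open("D.pkl","rb"))
C=dict(sock=(.5607,-.0214),stem=(.4916,.3109));t=[]
for k in("sock0","sock1","stem0","stem1"):
    c=C[k[:4]]; 
    if k[:4]=="sock":
        g=cv2.GaussianBlur(cv2.cvtColor(rect(D[k],c,.1,.11,.11),cv2.COLOR_RGB2GRAY),(0,0),4)
        q=cv2.HoughCircles(g,cv2.HOUGH_GRADIENT_ALT,1.5,100,param1=60,param2=.5,minRadius=70,maxRadius=220)
        if q is not None: 
            for x,y,r in q[0][:4]: print(k,"ring",c[0]+x/5000-.055,c[1]+.055-y/5000,r/5000)
    else:
        g=cv2.GaussianBlur(cv2.cvtColor(rect(D[k],c,.051,.08,.08),cv2.COLOR_RGB2GRAY),(0,0),2)
        q=cv2.HoughCircles(g,cv2.HOUGH_GRADIENT_ALT,1.5,100,param1=100,param2=.3,minRadius=80,maxRadius=100)
        if q is not None:
            for x,y,r in q[0][:3]: print(k,"collar",c[0]+x/5000-.04,c[1]+.04-y/5000,r/5000)
    m=rect(D[k],c,.1 if k[:4]=="sock" else .103)[:,:,::-1].copy()
    for g in range(0,80,5):
        cv2.line(m,(g*5,0),(g*5,5),(0,255,255),1);cv2.line(m,(0,g*5),(5,g*5),(0,255,255),1)
    cv2.circle(m,(200,150),2,(0,0,255),-1);t.append(m)
cv2.imwrite("pics/r.png",np.vstack([np.hstack(t[:2]),np.hstack(t[2:])]))
E
```

```text
stem0 collar 0.49180004 0.31129998 0.017840255
```

View pics/r.png

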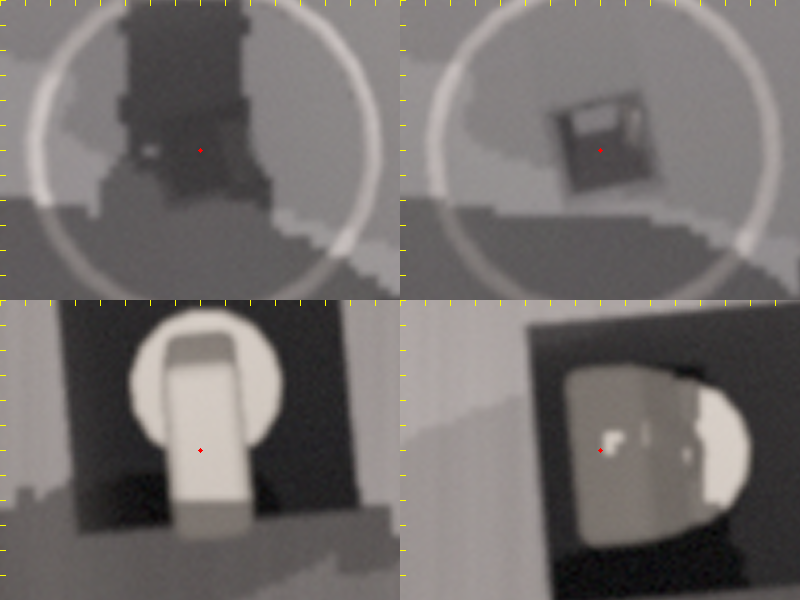

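The rectified views agree:

| Item | Position | Yaw |
|---|---|---|
| Socket | (0.5617, -0.0205), z≈0.100 | ≈12° |
| Grip top face | (0.4928, 0.310), z≈0.103 (tile pixels (206,152) and (206,156)) | ≈5° |

Next I'll grasp and lift the stem, and check the processor's yaw from its base corners.

```bash
cat >> h.py <<'E'
def F(n=5):
    v=[]
    for _ in range(n): env.hold(.03); v.append(env.sense()["contact_force"])
    return np.mean(v,0)
E
python3 - <<'E'
from h import *
import pickle
D=pickle.load(open("D.pkl","rb"))
c=[onplane(P(D["sock1"]),q,.055) for q in((207,108),(410,63),(431,223),(250,258))]
a=lambda v:np.degrees(np.arctan2(v[1],v[0]));print(np.round(c,4).tolist(),np.mean(c,0),a(c[1]-c[0]),a(c[2]-c[3]),a(c[0]-c[3])-90,a(c[1]-c[2])-90)
q=down(np.radians(5)); g=np.array([.4926,.3105,.0673])
env.reach(g+[0,0,.09],q); env.movel(g,velocity=.1)
env.close_gripper(80); s=env.sense();print("gap",s["finger_gap"],s["gripper_force"],F().round(2))
env.movel(g+[0,0,.125],velocity=.12);s=env.sense();print("gap",s["finger_gap"],s["gripper_force"],F().round(2),s["clock"],s["position"])
for n in("wrist","top"):
    f=grab_frame(n);D["lift"+n]=f
pickle.dump(D,open("D.pkl","wb"))
cv2.imwrite("pics/lift.png",np.hstack([D["liftwrist"]["frame"][100:400,120:520,::-1],cv2.resize(D["lifttop"]["frame"][150:275,80:246,::-1],(400,300))]))
E
```

```text
[[0.4528, 0.0399], [0.6383, 0.0788], [0.6727, -0.0759], [0.482, -0.1167]] [ 0.56146683 -0.01846352] 11.832585840085816 12.060899637986891 10.550564644227507 12.527725511410623
gap 0.17762560045620043 78.16302537918091 [0.14 0.18 2.33]
gap 0.1757710342234092 77.87811756134033 [-0.27 -0.23 -0.38] 12.55 [0.49227279 0.3103666  0.19145911]
```

View pics/lift.png

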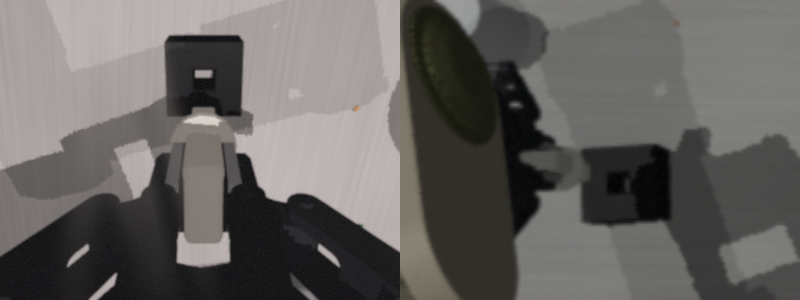

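The stem is held with its grip between the pads: grip at (205,200), empty stand hole at (204,77) in the left tile. The processor's yaw is about 11.9°. Next I'll carry it over the socket and lower it with force logging.

Run:
```python
from h import *
q=down(np.radians(11.9)); s0=np.array([.5617,-.0205])
env.movel([.4926,.3105,.2],velocity=.1)
env.reach([*s0,.2],q); env.movel([*s0,.178],velocity=.06); env.hold(.3)
b=F(10);np.save("tare.npy",b);print("tare",b.round(2),env.sense()["position"].round(4))
for z in np.arange(.174,.149,-.004):
    hit=env.movel([*s0,z],velocity=.03,guard=6);f=F(3)-b;print(round(z,4),hit,f.round(2),env.sense()["position"].round(4))
    if hit or np.abs(f).max()>6:break
print(env.sense()["clock"])
f=grab_frame("wrist");g=grab_frame("scene")
cv2.imwrite("pics/ins.png",np.hstack([f["frame"][100:400,120:520,::-1],cv2.resize(g["frame"][130:250,245:405,::-1],(400,300),interpolation=cv2.INTER_CUBIC)]))
```

```text
tare [ 0.07  0.32 -0.54] [ 0.5617 -0.0205  0.178 ]
0.174 False [ 0.2 -0.3 -0.5] [ 0.5617 -0.0205  0.174 ]
0.17 False [ 0.2  -0.12  0.43] [ 0.5617 -0.0205  0.17  ]
0.166 False [-0.3  -0.12 -0.32] [ 0.5617 -0.0205  0.166 ]
0.162 False [ 0.03 -0.42 -0.47] [ 0.5617 -0.0205  0.162 ]
0.158 False [-0.06 -0.29 -0.06] [ 0.5617 -0.0205  0.158 ]
0.154 False [-0.1  -0.05 -0.09] [ 0.5617 -0.0205  0.154 ]
0.15 False [-0.12 -0.71 -0.09] [ 0.5617 -0.0205  0.15  ]
18.175
```

View pics/ins.png

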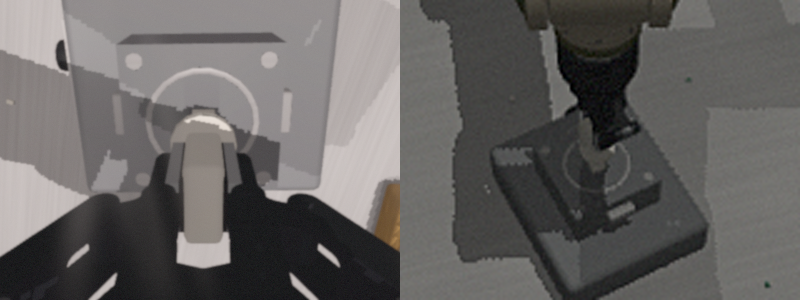

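It is entering cleanly: the wrist view shows the collar at (205,118) centred over the ring, about 28 mm above the mouth, and the forces are near zero. I'll probe the walls to centre it, then push it home.

Run:
```python
from h import *
t=np.radians(11.9);ax=[np.array([np.cos(t),np.sin(t)]),np.array([-np.sin(t),np.cos(t)])]
b=np.load("tare.npy");c=np.array([.5617,-.0205]);z=.15
for a in ax:
    e=[]
    for sg in(1,-1):
        hit=env.movel([*(c+sg*a*.003),z],velocity=.006,guard=2.5);p=env.sense()["position"][:2];e.append((p-c)@a);print(sg,hit,round(e[-1]*1e3,2),F(2)-b)
        env.movel([*c,z],velocity=.01)
    c=c+a*np.mean(e)
env.movel([*c,z],velocity=.01);np.save("c.npy",c);print("centre",c,(F(4)-b).round(2),env.sense()["clock"])
for z in np.arange(.148,.115,-.001):
    env.movel([*c,z],velocity=.02,guard=25);f=F(2)-b;print(round(z,4),f.round(2),env.sense()["position"][2].round(4))
    if f[2]>12 or z<.124 and f[2]>8:break
print(env.sense()["clock"])
```

```text
1 True 0.4 [-0.18445783  0.35099819 -0.96002345]
-1 True -2.02 [ 2.40725738 -0.33230401  0.18886801]
1 True 1.05 [ 0.53957215 -2.59013595  0.73419351]
-1 True -1.65 [ 0.18267223 -0.16724404 -0.32899039]
centre [ 0.56096797 -0.02096208] [-0.26 -0.31 -0.14] 21.7
0.148 [-0.22 -0.35 -0.5 ] 0.1479
0.147 [ 0.42 -0.07 -0.41] 0.147
0.146 [ 0.11 -0.39 -0.33] 0.146
0.145 [-0.01 -0.34 -0.3 ] 0.145
0.144 [-0.35 -0.51 -0.13] 0.1439
0.143 [-1.5  -1.37  0.01] 0.1429
0.142 [-4.25 -1.49  2.01] 0.1419
0.141 [-5.73 -1.35  1.66] 0.1408
0.14 [-5.41 -0.8   3.22] 0.1398
0.139 [-5.74 -1.61  1.21] 0.1388
0.138 [-5.3  -1.46  3.92] 0.1378
0.137 [-4.74 -1.48  2.45] 0.1367
0.136 [-5.57 -2.2  -1.81] 0.1354
0.135 [-4.83 -1.81 -1.2 ] 0.1346
0.134 [-6.43 -1.56 -0.73] 0.1336
0.133 [-5.24 -2.01 -0.72] 0.1326
0.132 [-5.36 -1.47 -0.95] 0.1316
0.131 [-6.06 -1.42 -1.47] 0.1306
0.13 [-5.06 -1.39 -0.73] 0.1296
0.129 [-5.4  -1.96 -0.25] 0.1286
0.128 [-5.63 -1.09 -0.93] 0.1276
0.127 [-6.26 -1.4  -0.33] 0.1266
0.126 [-5.72 -2.25 -0.16] 0.1256
0.125 [-0.05 -0.25 -2.19] 0.125
0.124 [-0.52 -0.25 -0.73] 0.1242
0.123 [-0.44 -0.25  0.09] 0.123
0.122 [-1.62 -0.1   6.46] 0.1225
0.121 [-5.37  1.21 14.04] 0.1225
30.5667
```

The catch snapped in at z≈0.1255: the sideways force vanished, about 3 mm above home. The stem bottomed at z≈0.1225. Next I'll ease the push, dwell briefly, then pull slowly with force feedback.

Run:
```python
from h import *
b=np.load("tare.npy");c=np.load("c.npy");z=.1222
env.movel([*c,z],velocity=.01);env.hold(.3);print("home",(F(4)-b).round(2),env.sense()["position"].round(4),env.sense()["clock"])
ok=False
while z<.1325:
    f=F(3)-b;print(round(z,5),f.round(2),env.sense()["position"][2].round(4),env.sense()["finger_gap"].round(3))
    if f[2]<-11.8: ok=True;break
    z+=.0004 if f[2]>-2.5 else .00015
    env.movel([*c,z],velocity=.008,guard=7)
print(ok,env.sense()["clock"])
if ok:
    for i in range(12):
        f=F(4)-b;print("hold",f.round(2),env.sense()["position"][2].round(4))
        if f[2]<-14: z-=.00015;env.movel([*c,z],velocity=.008)
        elif f[2]>-11: z+=.0001;env.movel([*c,z],velocity=.008)
print(env.sense()["clock"])
```

```text
home [-1.62 -0.5   6.81] [ 0.5611 -0.021   0.1225] 31.2667Traceback (most recent call last):
  File "<stdin>", line 6, in <module>
AttributeError: 'float' object has no attribute 'round'
```

Run:
```python
from h import *
b=np.load("tare.npy");c=np.load("c.npy");z=.1222
ok=False
while z<.1325:
    f=F(2)-b;print(round(z,5),f.round(2),env.sense()["position"][2].round(4))
    if f[2]<-11.8: ok=True;break
    z+=.0004 if f[2]>-2.5 else .00015
    env.movel([*c,z],velocity=.008,guard=7)
print(ok,env.sense()["clock"])
if ok:
    for i in range(12):
        f=F(4)-b;print("hold",f.round(2),env.sense()["position"][2].round(4))
        if f[2]<-14: z-=.00015;env.movel([*c,z],velocity=.008)
        elif f[2]>-11: z+=.0001;env.movel([*c,z],velocity=.008)
print(env.sense()["clock"])
```

```text
0.1222 [-1.86 -0.51  6.2 ] 0.1225
0.1226 [-1.02 -0.03  2.84] 0.1225
0.123 [-0.37 -0.2  -0.18] 0.1227
0.1234 [-0.53 -0.17 -0.38] 0.1234
0.1238 [-0.54 -0.34  0.15] 0.1238
0.1242 [ 0.49 -0.53 -0.56] 0.1242
0.1246 [-0.27 -0.75 -0.25] 0.1246
0.125 [ 0.36 -0.86 -1.78] 0.1249
0.1254 [ 0.09 -0.54 -5.15] 0.1252
0.12555 [ 0.51  0.07 -6.41] 0.1254
0.1257 [ 0.65 -0.79 -7.25] 0.1255
0.12585 [ 0.33 -0.73 -8.18] 0.1257
0.126 [ 1.42 -0.41 -9.7 ] 0.1258
0.12615 [  0.08  -0.67 -10.2 ] 0.126
0.1263 [  0.25  -0.6  -11.4 ] 0.1261
0.12645 [  0.4   -0.79 -12.87] 0.1263
True 36.1833
hold [  0.44  -0.29 -13.27] 0.1263
hold [  0.33  -0.53 -13.25] 0.1263
hold [  0.6   -0.99 -13.16] 0.1264
hold [  0.11  -0.57 -13.31] 0.1264
hold [ -0.12  -0.49 -13.33] 0.1264
hold [  0.27  -0.7  -13.31] 0.1264
hold [ -0.4   -0.71 -13.72] 0.1264
hold [ -0.26  -0.52 -13.62] 0.1264
hold [ -0.38  -0.32 -13.49] 0.1264
hold [ -0.5   -1.15 -13.95] 0.1264
hold [ -0.33  -0.82 -14.02] 0.1264
hold [ -0.35  -0.25 -13.18] 0.1263
38.0333
```

The catch carried about 13 N for 1.8 s with little sideways load, at the expected stiffness. Now I'll lower the stem home, let go and retreat.

Run:
```python
from h import *
c=np.load("c.npy")
env.movel([*c,.1227],velocity=.01);env.hold(.2);env.release();env.hold(.3)
env.movel([*c,.25],velocity=.08);env.hold(.3);s=env.sense();print(s["clock"],s["finger_gap"],(F()-np.load("tare.npy")).round(2))
f=grab_frame("wrist");g=grab_frame("scene")
cv2.imwrite("pics/end.png",np.hstack([f["frame"][60:360,120:520,::-1],cv2.resize(g["frame"][130:250,245:405,::-1],(400,300),interpolation=cv2.INTER_CUBIC)]))
```

```text
41.7667 1.0020651825254854 [ 0.05 -0.57  0.78]
```

View pics/end.png

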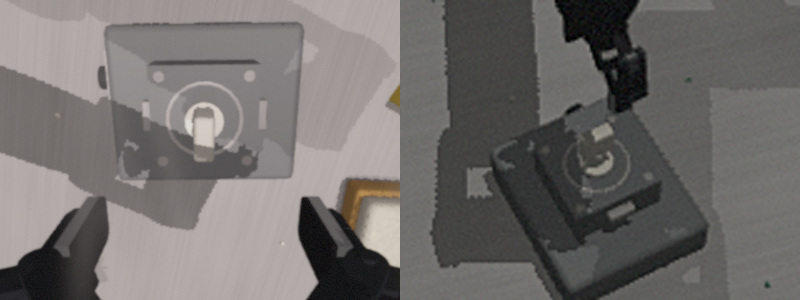

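The stem stands upright, with its collar on the block at (204,120) concentric with the ring, and the fingers are clear of it. I'll hand it in.

```bash
python3 -c "
from bench import env, grab_frame
print(env.hand_in())"
```

```text
the job is handed in; nothing more can be done
None
```

The stem is locked in the socket and released; the catch held a pull of about 13–14 N at the wrist for about 1.8 s, the whisk and jar were not touched, and the job is handed in, though no verdict was returned.

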